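# Line up the finished glass bottles by height

## Robot

A 7-joint arm with a two-finger parallel gripper is mounted at the origin on the work surface. World frame = base frame: x ahead of the robot, y to its left, z up, the work surface at z = 0. Lengths are in mm, angles in rad, forces in N, time in s.
With the tool pointing down it reaches from about 350 to 900 mm from the base axis. Payload 8.1 kg.
Tool frame: the origin (TCP) lies between the finger pads; the fingertips stand 22 mm ahead of it and the grasp point (between the pads) lies 3 mm ahead of it; z points along the fingers, y is the line along which they close (so a half turn about z gives the same grasp; the last joint's range is limited). The gripper opens to 85 mm and grips with 20 to 120 N. Pads are 22 mm wide; open, the fingers measure 114 mm over their backs; the gripper's body (76 mm by 85 mm) begins 54 mm behind the grasp point. The pads swing forward as they close: fully open they stand 13 mm farther back than shut.
Start: joints at [-1.403, 0.434, 0.025, 1.573, -0.012, 1.134, -0.075], TCP at [167.216, 602.229, 253.323] pointing down, gripper open.
Joint ranges: [-2.62, 2.62], [-0.44, 2.09], [-1.27, 1.32], [0.08, 2.57], [-1.32, 4.46], [0.12, 2], [-2.74, 2.74]. Speed limits (rad/s): [2.22, 2.22, 3.01, 3.01, 3.14, 3.14, 3.14].

## Interface

Orientations are given as a rotation vector (axis times angle).
In Python, from station import ctrl gives the robot as it stands. The module is installed in compiled form; this text tells all that it offers.
- The arm moves only by the tool servo_tool, never from a script. Its argument "commands" is a list of rows, each a list of 2 entries, a list of its own where there are three numbers: the shift along the tool's x, y, z each as a share of 0.1 m, from -1 to 1, then the turn, a rotation vector about the tool's x, y, z each as a share of 45 degrees, from -1 to 1. In form: [[[tx, ty, tz], [wx, wy, wz]], ...]. A call has 1 to 10 rows; each row shifts and turns the commanded pose from where the row before left it, along the tool's axes as they then stand; what a row does not reach is not made up. A row lasts 1/10 s, in which the tool goes at most 50 mm and 8.59 degrees, less where a joint would pass 70% of its speed; a pose out of reach is approached as far as the arm can. A call with a number of a shift or a turn outside -1 to 1 is refused whole. A call with a gripper value outside its range is refused whole. "fingers" is the closure, from -1 (fully open) to 1 (shut), set as the call begins (left out, the last holds). The fingers move at their own pace and stop on an object; "newtons" is the grip in N (left out, the last holds). Time passes only in rows, so rows that do not move let the fingers close. It gives the time, the measured TCP pose, the force, the opening and the grip force at its end, in the units of the state.
- ctrl.observe(): the state, without advancing time (a new reading comes with each control period).
- ctrl.grab_frame(name): name is "scene" or "top" or "wrist"; returns a dict with "color" (400x640x3 uint8, red, green, blue), "K" (3x3 intrinsics, pixels), "R" (3x3) and "t" (3): a world point X has camera coordinates R X + t; the wrist camera has in their place "mount" (4x4, takes a point from camera to tool coordinates, whose origin is the TCP and whose axes are the flange's). Camera axes: x right, y down, z forward; pixel columns grow to the right and rows downward; lengths in mm; the calibration is good to about 2 mm. A picture is of the moment at which its call begins: read the wrist's pose just before it. There is no depth.
- ctrl.sign_off(): hands the job in; it is judged then, once.
The state is a dict: "time_s": time; "q": joint angles; "joint_vel": joint speeds; "joint_torque": joint torques, N m; "position": TCP position; "eef_rot": TCP orientation; "contact_force": force on the tool from outside, world axes, zero at the start; "ft_torque": the same for the moment, N m; "finger_gap": finger opening in mm; "gripper_force": force on a finger pad.
Only numpy, scipy, OpenCV 4.12 (cv2) and the standard library are available. Lean on these libraries where they do the work, as an engineer would, in place of code of your own. Each camera call takes 0.05 s, during which the arm holds its last target. There are 200 camera calls.

## Task

Line up the four finished glass bottles for display on the wooden strip, one standing upright in the middle of each cork disc, in order of height, with the tallest next to the red post and the shortest next to the black one. They are glass: set each one down gently, without dropping any or knocking any over.

Things in the scene. Friction and masses are not known exactly. Their poses are not given: they have to be found in the camera images.
- white_mid (a point): Loose opal white glass bottle with a small clear stopper, standing upright on the bench: 95 mm tall with its stopper, round, with a plain cylindrical body 46 mm in diameter up to 77 mm above its foot, then a narrow neck and a stopper at most 18 mm wide. About 130 g. This point is on its axis half-way up, 47.5 mm above its foot; z points up along the axis.
- blue_mid (a point): Loose dark blue glass bottle with a small clear stopper, standing upright on the bench: 80 mm tall with its stopper, round, with a plain cylindrical body 42 mm in diameter up to 62 mm above its foot, then a narrow neck and a stopper at most 18 mm wide. About 100 g. This point is on its axis half-way up, 40 mm above its foot; z points up along the axis.
- amber_mid (a point): Loose amber orange glass bottle with a small clear stopper, standing upright on the bench: 65 mm tall with its stopper, round, with a plain cylindrical body 38 mm in diameter up to 47 mm above its foot, then a narrow neck and a stopper at most 18 mm wide. About 80 g. This point is on its axis half-way up, 32.5 mm above its foot; z points up along the axis.
- green_mid (a point): Loose green glass bottle with a small clear stopper, standing upright on the bench: 50 mm tall with its stopper, round, with a plain cylindrical body 34 mm in diameter up to 32 mm above its foot, then a narrow neck and a stopper at most 18 mm wide. About 60 g. This point is on its axis half-way up, 25 mm above its foot; z points up along the axis.
- disc_a: One of four like cork discs, 54 mm in diameter, inlaid almost flush (0.6 mm proud, seen only) along the middle of a dark wooden strip (75 mm wide, 430 mm long, 12 mm high) that is fixed on the bench. The discs stand in one row, 75 mm apart, in the order a, b, c, d towards the strip's +y. Origin: disc centre on the strip's top face, which carries the bottles, 12 mm above the bench; y points along the strip (from a to d), x across it, z up.
- disc_b: One of four like cork discs, 54 mm in diameter, inlaid almost flush (0.6 mm proud, seen only) along the middle of a dark wooden strip (75 mm wide, 430 mm long, 12 mm high) that is fixed on the bench. The discs stand in one row, 75 mm apart, in the order a, b, c, d towards the strip's +y. Origin: disc centre on the strip's top face, which carries the bottles, 12 mm above the bench; y points along the strip (from a to d), x across it, z up.
- disc_c: One of four like cork discs, 54 mm in diameter, inlaid almost flush (0.6 mm proud, seen only) along the middle of a dark wooden strip (75 mm wide, 430 mm long, 12 mm high) that is fixed on the bench. The discs stand in one row, 75 mm apart, in the order a, b, c, d towards the strip's +y. Origin: disc centre on the strip's top face, which carries the bottles, 12 mm above the bench; y points along the strip (from a to d), x across it, z up.
- disc_d: One of four like cork discs, 54 mm in diameter, inlaid almost flush (0.6 mm proud, seen only) along the middle of a dark wooden strip (75 mm wide, 430 mm long, 12 mm high) that is fixed on the bench. The discs stand in one row, 75 mm apart, in the order a, b, c, d towards the strip's +y. Origin: disc centre on the strip's top face, which carries the bottles, 12 mm above the bench; y points along the strip (from a to d), x across it, z up.
- red_post: Short red round post, 22 mm in diameter and 28 mm tall, fixed on one end of the strip, 77.5 mm beyond the centre of the outermost disc (a or d, it varies). A like black post stands at the other end. Origin: centre of its foot, on the strip's top face, 12 mm above the bench.

How it is judged (in metres and radians):
At the end, for the whole second after the job is handed in: Counted from the red post, the white (95 mm), blue (80 mm), amber (65 mm) and green (50 mm) bottle stand on the four discs in that order, each with its axis within 12 mm of its disc's centre, its foot on the strip (within 4 mm), upright within 0.1 rad, released and at rest (((horizontal distance between red_post and disc_a below 0.11 m and horizontal distance between white_mid and disc_a below 0.012 m and horizontal distance between blue_mid and disc_b below 0.012 m and horizontal distance between amber_mid and disc_c below 0.012 m and horizontal distance between green_mid and disc_d below 0.012 m) or (horizontal distance between red_post and disc_d below 0.11 m and horizontal distance between white_mid and disc_d below 0.012 m and horizontal distance between blue_mid and disc_c below 0.012 m and horizontal distance between amber_mid and disc_b below 0.012 m and horizontal distance between green_mid and disc_a below 0.012 m)) and z of white_mid in the frame of disc_a between 0.0435 and 0.0515 m and angle between each of white_mid, blue_mid, amber_mid, green_mid's own z axis and vertical below 0.1 rad and linear speed of each of white, blue, amber, green below 0.02 m/s and contact force between each of white, blue, amber, green and the fingers below 0.05 N and z of blue_mid in the frame of disc_a between 0.036 and 0.044 m and z of amber_mid in the frame of disc_a between 0.0285 and 0.0365 m and z of green_mid in the frame of disc_a between 0.021 and 0.029 m); the robot touches nothing.
It fails at once if a bottle is knocked over (tilted by more than 40 degrees) (angle between any of white_mid, blue_mid, amber_mid, green_mid's own z axis and vertical above 0.7 rad).
It fails at once if a bottle is dropped or thrown (faster than 0.6 m/s, a fall of about 2 cm, while the fingers do not hold it) ((linear speed of white above 0.6 m/s and contact force between white and the fingers below 0.05 N) or (linear speed of blue above 0.6 m/s and contact force between blue and the fingers below 0.05 N) or (linear speed of amber above 0.6 m/s and contact force between amber and the fingers below 0.05 N) or (linear speed of green above 0.6 m/s and contact force between green and the fingers below 0.05 N)).
It also fails if it takes over 102 s, if anything falls off the work surface, if the arm or the gripper's body presses on something with over 40 N, if the wrist force passes 120 N, or if a joint passes its speed limit or range.

## Working session

There is one attempt and no reset: what is moved stays moved. The work goes in short steps, Python scripts to look and compute and a tool call to move; the robot and the scene stay as the last step left them, time stands still between calls to the robot, and variables do not carry over. Pictures are saved under pics/ and viewed, at most 14 in all, crops included, and the job is handed in when it is done.

Besides the shell and the picture viewer there is one more tool, called after "Request:" by a JSON object that holds its "api" and its "payload". servo_tool: Moves the arm, as the interface text tells. Its arguments: {"type":"object","properties":{"commands":{"type":"array","items":{"type":"array"}},"fingers":{"type":"number"},"newtons":{"type":"number"}},"required":["commands"]}

```bash
mkdir -p pics; python3 - <<'E'
from station import ctrl
import cv2,pickle
s=ctrl.observe();print(s)
d={}
for n in("top","scene"):
    f=ctrl.grab_frame(n);d[n]=f;cv2.imwrite(f"pics/{n}0.png",f["color"][...,::-1]);print(n,f["K"].tolist(),f["R"].tolist(),f["t"])
pickle.dump(d,open("d.pkl","wb"))
f=ctrl.grab_frame("wrist");print(f["mount"])
E
```

```text
{'time_s': 0.0, 'q': array([-1.4025961 ,  0.43523353,  0.02494792,  1.57411563, -0.01160592,
        1.13398024, -0.07509937]), 'joint_vel': array([ 0.00105181, -0.00045851,  0.00059752,  0.00011286,  0.00017426,
       -0.00014321, -0.00108069]), 'joint_torque': array([ 3.35982859e-04, -6.70474792e+01,  1.02522366e+00, -3.16206086e+01,
        1.56074774e-02,  1.25579489e-02,  1.64304981e-05]), 'position': array([167.09842256, 601.75458625, 252.51191759]), 'eef_rot': array([-4.24138133e-01, -3.11274172e+00,  2.49672326e-03]), 'contact_force': array([-0.34750681, -0.16388398,  0.08222591]), 'ft_torque': array([ 0.03816209, -0.0013723 ,  0.00548204]), 'gripper_force': 0.0, 'finger_gap': 85.34413542890499}
top [[407.1829010747555, 0.0, 315.45946793919745], [0.0, 407.1829010747555, 199.04427240178143], [0.0, 0.0, 1.0]] [[0.0018535416156718343, -0.999992214355709, 0.0034836204506781027], [-0.9775211607489728, -0.0025463196489072105, -0.21082195460678851], [0.21082918363324413, -0.003014545440194779, -0.9775182698263643]] [-23.58518104 563.06016367 793.64628841]
scene [[393.84314733887675, 0.0, 315.0447541005873], [0.0, 393.84314733887675, 199.7255824446127], [0.0, 0.0, 1.0]] [[-0.28608534778616235, 0.9581991873425607, 0.0030807723263103414], [0.5672512552345894, 0.17195120703679803, -0.805393565800827], [-0.772257202761394, -0.22866372640767546, -0.592732412652204]] [ 184.88920722 -269.66134968 1199.30294115]
[[-1.12327226e-03 -9.46275607e-01 -3.23359266e-01  8.30803740e+01]
 [ 9.99999174e-01 -1.26492550e-03  2.27910008e-04 -1.92722685e-02]
 [-6.24691061e-04 -3.23358742e-01  9.46276246e-01 -1.21085308e+02]
 [ 0.00000000e+00  0.00000000e+00  0.00000000e+00  1.00000000e+00]]
```

View pics/top0.png

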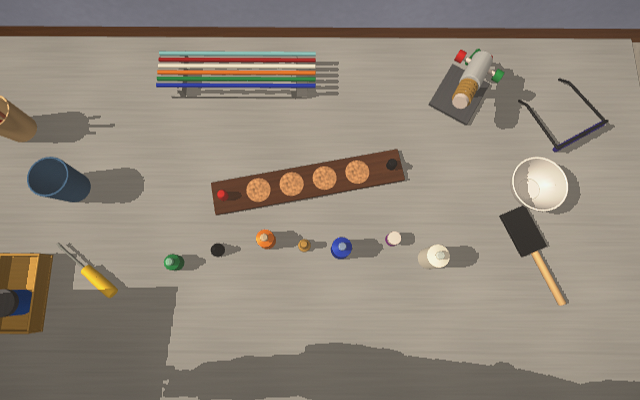

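View pics/scene0.png

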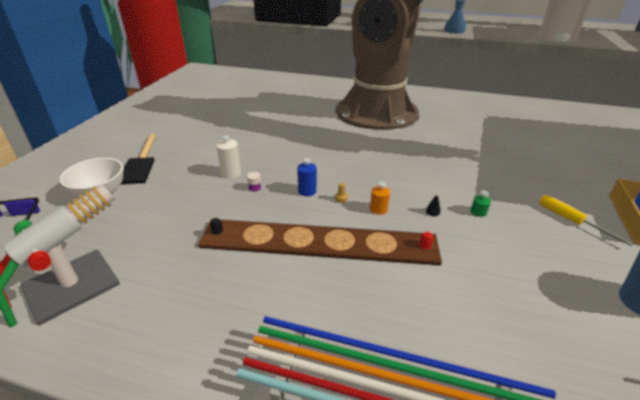

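Top view: strip with red post at (221,195), black post at (392,164), discs at about (258,190), (291,184), (324,178), (357,172). Bottles: green (173,262), amber (265,239), blue (341,248), white (437,256), with small clutter between them at (218,250), (304,245), (394,239). The scene view agrees.

```bash
python3 - <<'E'
import cv2,pickle,numpy as np
d=pickle.load(open("d.pkl","rb"))
t=d["top"]["color"][...,::-1];s=d["scene"]["color"][...,::-1]
R=lambda a,w,h:cv2.resize(a,(w,h),interpolation=cv2.INTER_CUBIC)
c=[R(t[220:280,x:x+60],300,300) for x in(143,235,311,407)]
c2=[R(s[y:y+60,x:x+60],300,300) for x,y in((452,175),(350,170),(278,150),(200,130))]
im=np.vstack([np.hstack(c),np.hstack(c2)])
cv2.imwrite("pics/crop1.png",R(im,800,400))
E
cat > h.py <<'E'
import numpy as np,pickle
def ray(f,px,z):
    K,R,t=map(np.array,(f["K"],f["R"],f["t"]));c=-R.T@t
    v=R.T@np.linalg.inv(K)@[px[0],px[1],1];return c+v*(z-c[2])/v[2]
def proj(f,X):
    p=f["K"]@(f["R"]@np.array(X,float)+f["t"]);return p[:2]/p[2]
E
python3 - <<'E'
from h import *
d=pickle.load(open("d.pkl","rb"));t=d["top"]
for n,p,z in(("red",(221,194.5),40),("blk",(392,164),40),("da",(258,190),12.6),("db",(291,184),12.6),("dc",(324,178),12.6),("dd",(357,172),12.6),("g",(174,260),50),("am",(265,236),65),("bl",(342,244),80),("wh",(440,254),95),("cone",(218,250),15),("gold",(304,245),15),("pur",(394,239),15)):print(n,ray(t,p,z).round(1))
print(-t["R"].T@t["t"])
E
```

```text
red [576.9 180.8  40. ]
blk [ 646.4 -189.8   40. ]
da [593.6 105.4  12.6]
db [607.6  32.2  12.6]
dc [621.6 -41.5  12.6]
dd [ 635.8 -115.8   12.6]
g [436.5 267.8  50. ]
am [484.5  80.6  65. ]
bl [467.  -75.5  80. ]
wh [ 446.4 -265.8   95. ]
cone [460.2 186.9  15. ]
gold [471.4   2.1  15. ]
pur [ 484.8 -192.7   15. ]
[383.1231418  -19.75878346 894.59135279]
```

View pics/crop1.png

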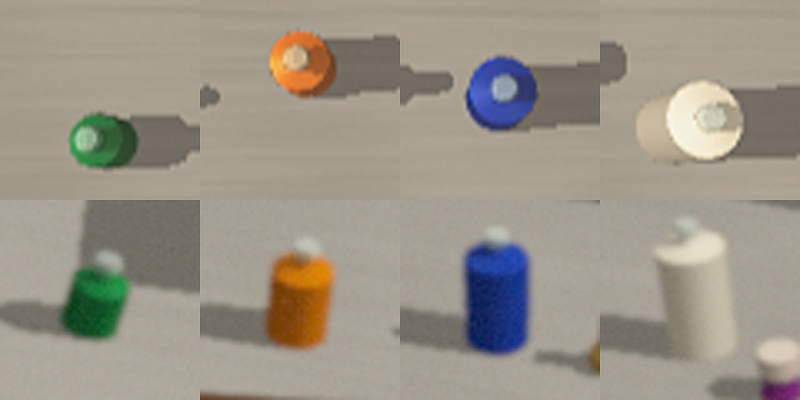

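```bash
python3 - <<'E'
from h import *
from scipy.optimize import least_squares as ls
d=pickle.load(open("d.pkl","rb"));t=d["top"];s=d["scene"]
to=dict(g=(143,220),am=(235,220),bl=(311,220),wh=(407,220));so=dict(g=(452,175),am=(350,170),bl=(278,150),wh=(200,130))
# crop coords (in 200px tiles): top stopper, scene stopper ; top shoulder circle centre, scene foot bottom-centre
M=dict(g=((88,138),(108,60),(99,140),50,32,17),am=((95,57),(107,48),(102,62),65,47,19),bl=((105,88),(96,37),(102,93),80,62,21),wh=((111,118),(86,27),(105,121),95,77,23))
fx=lambda o,p:np.array(o)+np.array(p)*.3
for n,(a,b,c,H,h,r) in M.items():
    print(n,ray(t,fx(to[n],a),H-3)[:2].round(1),ray(s,fx(so[n],b),H-5)[:2].round(1),ray(t,fx(to[n],c),h)[:2].round(1))
# discs from both
import cv2
for f,nm in((t,"top"),(s,"scene")):
    hsv=cv2.cvtColor(f["color"],cv2.COLOR_RGB2HSV)
    m=cv2.inRange(hsv,(6,70,140),(20,200,255))
    n,l,st,ce=cv2.connectedComponentsWithStats(m)
    for i in range(1,n):
        if st[i,4]>200:print(nm,ce[i].round(1),st[i,2:],ray(f,ce[i],12.6)[:2].round(1))
E
```

```text
g [433.8 278.1] [430.  283.4] [433.5 276.4]
am [482.6  84. ] [481.   87.7] [481.3  81.4]
bl [462.5 -76.7] [463.2 -72.7] [460.9 -75.8]
wh [ 443.9 -267.1] [ 445.4 -264.2] [ 443.2 -268.1]
top [250.5  71.5] [159   6 279] [882.8 132.3]
top [465.   87.5] [ 25  25 292] [ 843.4 -374.7]
top [356.8 171.7] [ 24  24 445] [ 636.5 -115.3]
top [324.1 177.5] [ 25  24 455] [622.7 -41.7]
top [291.1 183.6] [ 25  24 459] [608.5  32.1]
top [257.9 189.6] [ 25  24 461] [594.6 105.6]
top [264.4 238.6] [ 18  21 240] [485.2  88.1]
top [548.1 278.3] [ 35  55 466] [ 401.9 -518.5]
top [ 27.9 267.4] [ 39  39 406] [422.7 590.6]
scene [  5.4 150.4] [ 17  44 400] [ 530.7 -832.3]
scene [258.  233.9] [ 31  21 500] [ 638.1 -112.1]
scene [298.3 236.7] [ 31  21 506] [624.  -38.5]
scene [339.3 239.5] [ 31  22 518] [609.6  34.9]
scene [381.  242.4] [ 31  22 530] [595.4 108.4]
scene [361.2 363.8] [242  65 470] [837.2 120.3]
```

```bash
cat >> h.py <<'E'
from scipy.spatial.transform import Rotation as Ro
T=dict(g=(432,279.5),w=(444.5,-266),a=(481.5,85),b=(462.5,-74.5),dg=(637,-113.5),dw=(595,107),da=(623.3,-40),db=(609,33.5))
def go(name,z,off=(0,0)):
    from station import ctrl
    s=ctrl.observe();R=Ro.from_rotvec(s["eef_rot"]);p=s["position"]
    x,y=T[name];D=np.array([x+off[0],y+off[1],z])-p
    a=np.radians(10.85);c,n=np.cos(a),np.sin(a)
    W=Ro.from_matrix(np.array([[-n,c,0],[c,n,0],[0,0,-1]]).T)
    print("t",s["time_s"],"p",p.round(1),"shift",(R.inv().apply(D)/100).round(3),"turn",((R.inv()*W).as_rotvec()/np.radians(45)).round(3),"F",s["contact_force"].round(1),"gap",round(s["finger_gap"],1),"grip",round(s["gripper_force"],1))
    print("q",s["q"].round(2))
E
echo
```

Request:
{"api": "servo_tool", "payload": {"commands": [[[0, 0, 0], [0, 0, 0.1766]], [[0, 0, 0], [0, 0, 0.1766]], [[0, 0, 0], [0, 0, 0.1766]], [[0, 0, 0], [0, 0, 0.1766]], [[0, 0, 0], [0, 0, 0.1766]], [[0, 0, 0], [0, 0, 0.1766]], [[0, 0, 0], [0, 0, 0.1766]], [[0, 0, 0], [0, 0, 0.1766]]], "fingers": -1, "newtons": 30}}

```text
time_s: 0.95
position: [167.1, 602.0, 253.0]
eef_rot: [2.007, 2.417, -0.001]
contact_force: [-0.1, -0.7, -0.2]
finger_gap: 85.5
gripper_force: 0.0
```

```bash
python3 -c "
from h import *
go('g',150)"
```

```text
t 0.95 p [167.1 602.  253. ] shift [-3.656  2.012  1.032] turn [-0.     0.001 -0.006] F [-0.1 -0.7 -0.2] gap 85.5 grip 0.0
q [-1.58  0.44  0.28  1.59 -0.13  1.13 -1.08]
```

Request:
{"api": "servo_tool", "payload": {"commands": [[[-0.2, 0.1, 0.05], [0, 0, 0]], [[-0.4, 0.22, 0.1], [0, 0, 0]], [[-0.4, 0.22, 0.1], [0, 0, 0]], [[-0.4, 0.22, 0.1], [0, 0, 0]], [[-0.4, 0.22, 0.1], [0, 0, 0]], [[-0.4, 0.22, 0.1], [0, 0, 0]], [[-0.4, 0.22, 0.1], [0, 0, 0]], [[-0.4, 0.22, 0.1], [0, 0, 0]], [[-0.4, 0.22, 0.1], [0, 0, 0]], [[-0.25, 0.15, 0.1], [0, 0, 0]]]}}

```text
time_s: 1.95
position: [435.5, 278.5, 158.1]
eef_rot: [2.003, 2.419, -0.0]
contact_force: [0.8, 0.9, 0.4]
finger_gap: 85.1
gripper_force: 0.0
```

```bash
python3 -c "
from h import *
go('g',150)
from station import ctrl
import cv2
f=ctrl.grab_frame('wrist');s=ctrl.observe()
cv2.imwrite('pics/w1.png',f['color'][...,::-1])
M=np.array(f['mount']);R=Ro.from_rotvec(s['eef_rot']).as_matrix()
Rc=(R@M[:3,:3]).T;f['R']=Rc;f['t']=-Rc@(R@M[:3,3]+s['position'])
for z in(0,32,50):print(z,proj(f,[*T['g'],z]).round(1))
pickle.dump(f,open('w1.pkl','wb'))"
```

```text
t 1.95 p [435.5 278.5 158.1] shift [ 0.016 -0.033  0.081] turn [ 0.001  0.001 -0.003] F [0.8 0.9 0.4] gap 85.1 grip 0.0
q [-0.95  0.38  0.36  1.97 -0.18  0.82 -0.3 ]
0 [321.7 185.6]
32 [321.1 195.2]
50 [320.8 201.6]
```

View pics/w1.png

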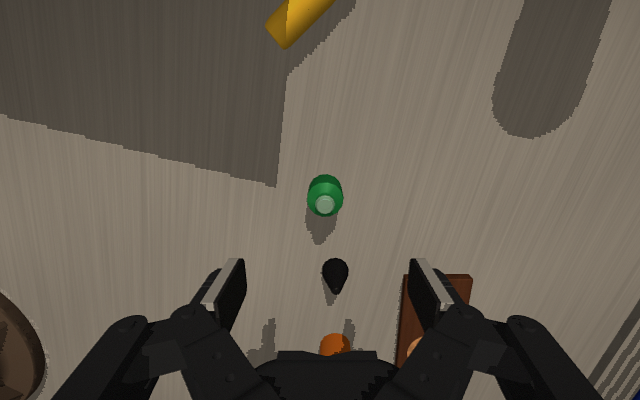

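The wrist view shows the green bottle, with its stopper at (325,204) and nothing near it on either side. The prediction was (321,202), which is close.

```bash
python3 -c "
from h import *
f=pickle.load(open('w1.pkl','rb'))
print(ray(f,(325,204),50),ray(f,(325,203),48))
T['g']=(434.5,279);go('g',80);go('g',26)"
```

```text
[435.90731162 278.05528348  50.        ] [435.86160773 278.25396798  48.        ]
t 2.0 p [437.7 274.7 156.9] shift [ 0.051 -0.024  0.768] turn [ 0.001  0.005 -0.008] F [ 2.5 -4.1 -0.5] gap 85.4 grip 0.0
q [-0.94  0.38  0.36  1.97 -0.18  0.82 -0.3 ]
t 2.0 p [437.7 274.7 156.9] shift [ 0.053 -0.025  1.308] turn [ 0.001  0.005 -0.008] F [ 2.5 -4.1 -0.5] gap 85.4 grip 0.0
q [-0.94  0.38  0.36  1.97 -0.18  0.82 -0.3 ]
```

Request:
{"api": "servo_tool", "payload": {"commands": [[[0, 0, 0.1], [0, 0, 0]], [[0, 0, 0.25], [0, 0, 0]], [[0, 0, 0.25], [0, 0, 0]], [[0, 0, 0.2], [0, 0, 0]], [[0, 0, 0], [0, 0, 0]], [[0, 0, 0], [0, 0, 0]]]}}

```text
time_s: 2.6
position: [432.9, 282.5, 78.3]
eef_rot: [-1.998, -2.423, 0.001]
contact_force: [0.2, -0.8, 1.0]
finger_gap: 85.3
gripper_force: 0.0
```

```bash
python3 -c "
from h import *
T['g']=(435,278.5);go('g',26)"
```

```text
t 2.6 p [432.9 282.5  78.3] shift [-0.044  0.013  0.523] turn [-0.001  0.     0.003] F [ 0.2 -0.8  1. ] gap 85.3 grip 0.0
q [-0.91  0.5   0.31  2.04 -0.24  0.64 -0.25]
```

Request:
{"api": "servo_tool", "payload": {"commands": [[[-0.044, 0.013, 0.1], [0, 0, 0]], [[0, 0, 0.15], [0, 0, 0]], [[0, 0, 0.15], [0, 0, 0]], [[0, 0, 0.12], [0, 0, 0]], [[0, 0, 0], [0, 0, 0]], [[0, 0, 0], [0, 0, 0]]]}}

```text
time_s: 3.2
position: [435.9, 277.7, 26.5]
eef_rot: [2.0, 2.422, 0.0]
contact_force: [0.4, -0.3, -0.1]
finger_gap: 85.3
gripper_force: 0.0
```

Request:
{"api": "servo_tool", "payload": {"commands": [[[0, 0, 0], [0, 0, 0]], [[0, 0, 0], [0, 0, 0]], [[0, 0, 0], [0, 0, 0]], [[0, 0, 0], [0, 0, 0]], [[0, 0, 0], [0, 0, 0]], [[0, 0, 0], [0, 0, 0]], [[0, 0, 0], [0, 0, 0]], [[0, 0, 0], [0, 0, 0]], [[0, 0, 0], [0, 0, 0]], [[0, 0, 0], [0, 0, 0]]], "fingers": 1, "newtons": 25}}

```text
time_s: 4.2
position: [435.9, 277.9, 26.8]
eef_rot: [-2.0, -2.422, -0.001]
contact_force: [-0.7, 0.3, 5.4]
finger_gap: 32.6
gripper_force: 24.5
```

```bash
python3 -c "
from h import *
go('g',26);go('dg',150)"
```

```text
t 4.2 p [435.9 277.9  26.8] shift [ 0.023 -0.035  0.008] turn [ 0.001 -0.001  0.001] F [-0.7  0.3  5.4] gap 32.6 grip 24.5
q [-0.86  0.58  0.26  2.07 -0.29  0.53 -0.2 ]
t 4.2 p [435.9 277.9  26.8] shift [-4.224  1.236 -1.234] turn [ 0.001 -0.001  0.001] F [-0.7  0.3  5.4] gap 32.6 grip 24.5
q [-0.86  0.58  0.26  2.07 -0.29  0.53 -0.2 ]
```

Request:
{"api": "servo_tool", "payload": {"commands": [[[0, 0, -0.1], [0, 0, 0]], [[0, 0, -0.25], [0, 0, 0]], [[-0.1, 0.03, -0.3], [0, 0, 0]], [[-0.2, 0.06, -0.3], [0, 0, 0]], [[-0.3, 0.09, -0.2], [0, 0, 0]], [[-0.4, 0.12, -0.05], [0, 0, 0]], [[-0.4, 0.12, -0.034], [0, 0, 0]], [[-0.4, 0.12, 0], [0, 0, 0]], [[-0.4, 0.12, 0], [0, 0, 0]], [[-0.4, 0.12, 0], [0, 0, 0]]]}}

```text
time_s: 5.2
position: [562.0, 35.7, 150.5]
eef_rot: [2.0, 2.422, 0.001]
contact_force: [0.8, -0.3, -0.5]
finger_gap: 33.0
gripper_force: 25.2
```

Request:
{"api": "servo_tool", "payload": {"commands": [[[-0.4, 0.12, 0], [0, 0, 0]], [[-0.4, 0.12, 0], [0, 0, 0]], [[-0.4, 0.12, 0], [0, 0, 0]], [[-0.3, 0.09, 0.0], [0, 0, 0]], [[-0.1, 0.03, 0.1], [0, 0, 0]], [[0, 0, 0.2], [0, 0, 0]], [[0, 0, 0.2], [0, 0, 0]], [[0, 0, 0.1], [0, 0, 0]], [[0, 0, 0], [0, 0, 0]], [[0, 0, 0], [0, 0, 0]]]}}

```text
time_s: 6.2
position: [639.1, -110.4, 90.3]
eef_rot: [2.0, 2.423, 0.0]
contact_force: [0.7, -0.5, -0.8]
finger_gap: 33.0
gripper_force: 25.2
```

```bash
python3 -c "
from h import *
go('dg',39)
from station import ctrl
import cv2
f=ctrl.grab_frame('top');pickle.dump(f,open('t1.pkl','wb'))
cv2.imwrite('pics/t1.png',cv2.resize(f['color'][130:290,150:470,::-1],(800,400),interpolation=cv2.INTER_CUBIC))"
```

```text
t 6.2 p [ 639.1 -110.4   90.3] shift [-0.026 -0.026  0.513] turn [ 0.    -0.     0.002] F [ 0.7 -0.5 -0.8] gap 33.0 grip 25.2
q [-0.14  0.65  0.36  1.7  -0.29  0.84  0.53]
```

View pics/t1.png

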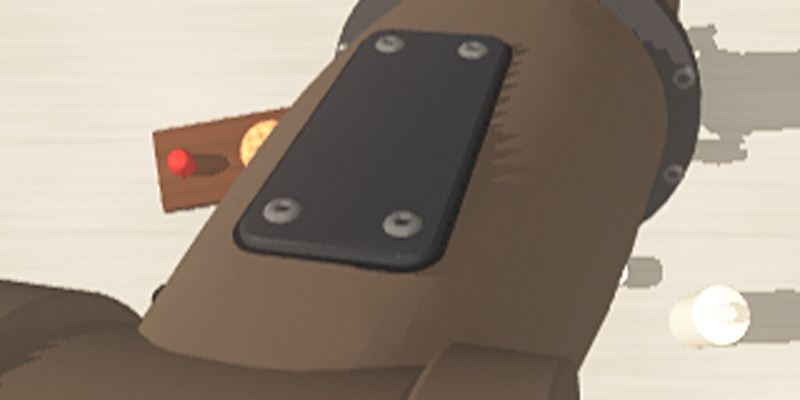

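The arm hides the strip from the top camera, so I lower from the numbers and check with the wrist camera afterwards.

Request:
{"api": "servo_tool", "payload": {"commands": [[[-0.026, -0.026, 0.08], [0, 0, 0]], [[0, 0, 0.15], [0, 0, 0]], [[0, 0, 0.12], [0, 0, 0]], [[0, 0, 0.07], [0, 0, 0]], [[0, 0, 0.03], [0, 0, 0]], [[0, 0, 0.02], [0, 0, 0]], [[0, 0, 0.02], [0, 0, 0]], [[0, 0, 0.01], [0, 0, 0]], [[0, 0, 0.01], [0, 0, 0]], [[0, 0, 0], [0, 0, 0]]]}}

```text
time_s: 7.25
position: [637.0, -113.9, 38.9]
eef_rot: [2.0, 2.422, 0.0]
contact_force: [0.3, -0.4, 0.4]
finger_gap: 32.9
gripper_force: 25.3
```

```bash
python3 -c "
from h import *
go('dg',38.8)"
```

```text
t 7.25 p [ 637.  -113.9   38.9] shift [0.004 0.    0.001] turn [0.001 0.    0.001] F [ 0.3 -0.4  0.4] gap 32.9 grip 25.3
q [-0.12  0.72  0.33  1.73 -0.32  0.75  0.56]
```

Request:
{"api": "servo_tool", "payload": {"commands": [[[0, 0, 0.005], [0, 0, 0]], [[0, 0, 0.005], [0, 0, 0]], [[0, 0, 0], [0, 0, 0]], [[0, 0, 0], [0, 0, 0]]]}}

```text
time_s: 7.65
position: [637.0, -113.9, 38.8]
eef_rot: [2.0, 2.422, 0.001]
contact_force: [-4.1, 0.6, 9.2]
finger_gap: 33.2
gripper_force: 26.1
```

Request:
{"api": "servo_tool", "payload": {"commands": [[[0, 0, 0], [0, 0, 0]], [[0, 0, 0], [0, 0, 0]], [[0, 0, 0], [0, 0, 0]], [[0, 0, 0], [0, 0, 0]], [[0, 0, 0], [0, 0, 0]], [[0, 0, 0], [0, 0, 0]], [[0, 0, 0], [0, 0, 0]], [[0, 0, 0], [0, 0, 0]], [[0, 0, 0], [0, 0, 0]], [[0, 0, 0], [0, 0, 0]]], "fingers": -1}}

```text
time_s: 8.65
position: [636.9, -113.9, 37.7]
eef_rot: [2.0, 2.422, 0.0]
contact_force: [-0.2, 0.1, 0.6]
finger_gap: 85.6
gripper_force: 0.0
```

Request:
{"api": "servo_tool", "payload": {"commands": [[[0, 0, -0.1], [0, 0, 0]], [[0, 0, -0.25], [0, 0, 0]], [[0, 0, -0.3], [0, 0, 0]], [[0, 0, -0.3], [0, 0, 0]], [[0, 0, -0.15], [0, 0, 0]], [[0, 0, 0], [0, 0, 0]], [[0, 0, 0], [0, 0, 0]]]}}

```text
time_s: 9.35
position: [636.6, -113.6, 147.4]
eef_rot: [-2.0, -2.422, -0.0]
contact_force: [-0.4, 0.7, 0.0]
finger_gap: 85.4
gripper_force: 0.0
```

```bash
cat >> h.py <<'E'
def wrist(name):
    from station import ctrl
    import cv2
    s=ctrl.observe();f=ctrl.grab_frame('wrist')
    cv2.imwrite(f'pics/{name}.png',f['color'][...,::-1])
    M=np.array(f['mount']);R=Ro.from_rotvec(s['eef_rot']).as_matrix()
    Rc=(R@M[:3,:3]).T;f['R']=Rc;f['t']=-Rc@(R@M[:3,3]+s['position'])
    pickle.dump(f,open(name+'.pkl','wb'));return f
E
python3 -c "
from h import *
go('w',200);f=wrist('w2')
for k in('dg','da','db'):print(k,proj(f,[*T[k],12.6]).round(1))
print(proj(f,[*T['dg'],62]))"
```

```text
t 9.35 p [ 636.6 -113.6  147.4] shift [-1.132 -2.175 -0.526] turn [-0.    -0.     0.001] F [-0.4  0.7  0. ] gap 85.4 grip 0.0
q [-0.16  0.58  0.38  1.66 -0.26  0.95  0.51]
dg [326.9 198.3]
da [327.4 115.8]
db [327.2  15. ]
[327.0182774  217.83484627]
```

View pics/w2.png

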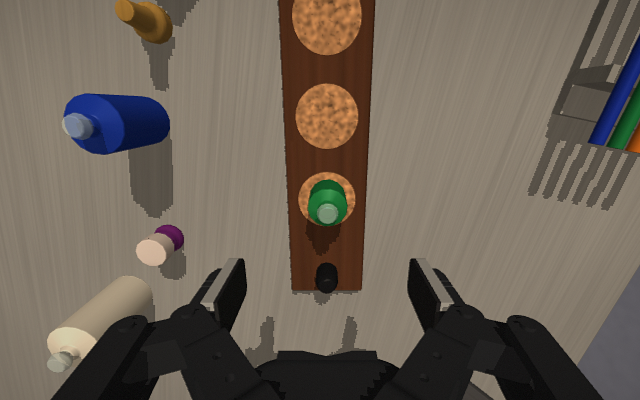

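The green bottle stands on disc d, with its stopper at (327,213). Disc c is at (327,116), which matches the prediction. The white bottle's stopper is at (61,361) and the blue one's at (78,125).

```bash
python3 -c "
from h import *
f=pickle.load(open('w2.pkl','rb'))
print('w',ray(f,(61,361),93),'b',ray(f,(77,125),78),'g',ray(f,(327.5,213),61))
go('w',175)"
```

```text
w [ 447.6643935  -263.37243023   93.        ] b [464.50567699 -74.08276889  78.        ] g [ 636.68025318 -109.83246588   61.        ]
t 9.4 p [ 636.2 -113.6  146.7] shift [-1.134 -2.171 -0.281] turn [-0.002 -0.001  0.001] F [-0.2 -0.2 -0.9] gap 85.5 grip 0.0
q [-0.16  0.59  0.38  1.66 -0.26  0.95  0.51]
```

Request:
{"api": "servo_tool", "payload": {"commands": [[[-0.08, -0.15, -0.1], [0, 0, 0]], [[-0.18, -0.35, -0.1], [0, 0, 0]], [[-0.2, -0.4, -0.08], [0, 0, 0]], [[-0.2, -0.4, 0], [0, 0, 0]], [[-0.2, -0.38, 0], [0, 0, 0]], [[-0.17, -0.3, 0], [0, 0, 0]], [[-0.09, -0.16, 0], [0, 0, 0]], [[0, 0, 0], [0, 0, 0]], [[0, 0, 0], [0, 0, 0]], [[0, 0, 0], [0, 0, 0]]]}}

```text
time_s: 10.4
position: [448.4, -263.5, 175.4]
eef_rot: [-1.998, -2.423, -0.0]
contact_force: [0.3, 0.2, 0.3]
finger_gap: 85.2
gripper_force: 0.0
```

```bash
python3 -c "
from h import *
T['w']=(446,-265)
go('w',53);f=wrist('w3')
for z in(77,95):print(proj(f,[*T['w'],z]))"
```

```text
t 10.4 p [ 448.4 -263.5  175.4] shift [-0.011 -0.027  1.224] turn [-0.    -0.001  0.003] F [0.3 0.2 0.3] gap 85.2 grip 0.0
q [ 0.1   0.36  0.44  1.95 -0.2   0.87  0.83]
[323.23234197 213.16845159]
[322.96849914 221.57617957]
```

View pics/w3.png

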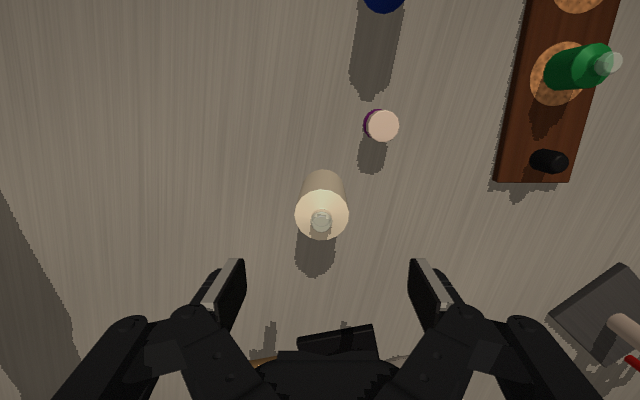

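The white bottle's shoulder is centred at (321.5,214), against a prediction of (323,213). Descending.

Request:
{"api": "servo_tool", "payload": {"commands": [[[-0.011, -0.03, 0.1], [0, 0, 0]], [[0, 0, 0.25], [0, 0, 0]], [[0, 0, 0.25], [0, 0, 0]], [[0, 0, 0.25], [0, 0, 0]], [[0, 0, 0.2], [0, 0, 0]], [[0, 0, 0.12], [0, 0, 0]], [[0, 0, 0.05], [0, 0, 0]], [[0, 0, 0], [0, 0, 0]], [[0, 0, 0], [0, 0, 0]]]}}

```text
time_s: 11.35
position: [445.6, -266.2, 54.3]
eef_rot: [2.0, 2.422, 0.0]
contact_force: [1.0, -0.7, 0.8]
finger_gap: 85.6
gripper_force: 0.0
```

Request:
{"api": "servo_tool", "payload": {"commands": [[[0, 0, 0], [0, 0, 0]], [[0, 0, 0], [0, 0, 0]], [[0, 0, 0], [0, 0, 0]], [[0, 0, 0], [0, 0, 0]], [[0, 0, 0], [0, 0, 0]], [[0, 0, 0], [0, 0, 0]], [[0, 0, 0], [0, 0, 0]], [[0, 0, 0], [0, 0, 0]], [[0, 0, 0], [0, 0, 0]], [[0, 0, 0], [0, 0, 0]]], "fingers": 1, "newtons": 28}}

```text
time_s: 12.35
position: [445.5, -266.1, 54.3]
eef_rot: [2.0, 2.422, 0.001]
contact_force: [-1.7, 0.6, 5.0]
finger_gap: 45.6
gripper_force: 27.9
```

```bash
python3 -c "
from h import *
go('dw',175)"
```

```text
t 12.35 p [ 445.5 -266.1   54.3] shift [ 3.38   2.175 -1.206] turn [0.001 0.    0.001] F [-1.7  0.6  5. ] gap 45.6 grip 27.9
q [ 0.18  0.54  0.34  2.05 -0.32  0.59  0.94]
```

Request:
{"api": "servo_tool", "payload": {"commands": [[[0, 0, -0.1], [0, 0, 0]], [[0, 0, -0.25], [0, 0, 0]], [[0, 0, -0.3], [0, 0, 0]], [[0.08, 0.05, -0.3], [0, 0, 0]], [[0.2, 0.13, -0.2], [0, 0, 0]], [[0.3, 0.195, -0.06], [0, 0, 0]], [[0.35, 0.225, 0], [0, 0, 0]], [[0.35, 0.225, 0], [0, 0, 0]], [[0.35, 0.225, 0], [0, 0, 0]], [[0.35, 0.225, 0], [0, 0, 0]]]}}

```text
time_s: 13.35
position: [533.1, -45.9, 175.4]
eef_rot: [2.0, 2.422, 0.0]
contact_force: [0.5, 0.1, -1.4]
finger_gap: 45.6
gripper_force: 29.2
```

Request:
{"api": "servo_tool", "payload": {"commands": [[[0.35, 0.225, 0], [0, 0, 0]], [[0.35, 0.225, 0], [0, 0, 0]], [[0.35, 0.225, 0], [0, 0, 0]], [[0.2, 0.13, 0], [0, 0, 0]], [[0.1, 0.08, 0.1], [0, 0, 0]], [[0, 0, 0.25], [0, 0, 0]], [[0, 0, 0.25], [0, 0, 0]], [[0, 0, 0.2], [0, 0, 0]], [[0, 0, 0.1], [0, 0, 0]], [[0, 0, 0], [0, 0, 0]]]}}

```text
time_s: 14.35
position: [593.1, 100.6, 83.4]
eef_rot: [-2.001, -2.42, 0.004]
contact_force: [-0.3, -0.1, -1.5]
finger_gap: 45.3
gripper_force: 29.2
```

```bash
python3 -c "
from h import *
go('dw',66.3)"
```

```text
t 14.35 p [593.1 100.6  83.4] shift [0.059 0.031 0.171] turn [-0.004  0.001 -0.   ] F [-0.3 -0.1 -1.5] gap 45.3 grip 29.2
q [-0.48  0.6   0.32  1.82 -0.26  0.77  0.17]
```

Request:
{"api": "servo_tool", "payload": {"commands": [[[0.05, 0.03, 0.03], [0, 0, 0]], [[0, 0, 0.05], [0, 0, 0]], [[0, 0, 0.04], [0, 0, 0]], [[0, 0, 0.02], [0, 0, 0]], [[0, 0, 0.01], [0, 0, 0]], [[0, 0, 0.01], [0, 0, 0]], [[0, 0, 0.01], [0, 0, 0]], [[0, 0, 0.005], [0, 0, 0]], [[0, 0, 0], [0, 0, 0]], [[0, 0, 0], [0, 0, 0]]]}}

```text
time_s: 15.35
position: [596.3, 107.4, 67.3]
eef_rot: [2.0, 2.422, 0.0]
contact_force: [-0.4, 0.2, -1.9]
finger_gap: 45.5
gripper_force: 29.2
```

```bash
python3 -c "
from h import *
go('dw',66.3)"
```

```text
t 15.35 p [596.3 107.4  67.3] shift [-0.001 -0.014  0.01 ] turn [ 0.    -0.     0.001] F [-0.4  0.2 -1.9] gap 45.5 grip 29.2
q [-0.48  0.62  0.31  1.82 -0.27  0.74  0.17]
```

Request:
{"api": "servo_tool", "payload": {"commands": [[[0, -0.013, 0.005], [0, 0, 0]], [[0, 0, 0.005], [0, 0, 0]], [[0, 0, 0.005], [0, 0, 0]], [[0, 0, 0], [0, 0, 0]], [[0, 0, 0], [0, 0, 0]]]}}

```text
time_s: 15.85
position: [594.8, 107.0, 66.4]
eef_rot: [-2.0, -2.422, -0.0]
contact_force: [-3.3, -0.5, 7.4]
finger_gap: 45.6
gripper_force: 29.9
```

Contact is felt (7 N up), so I release and retract.

Request:
{"api": "servo_tool", "payload": {"commands": [[[0, 0, 0], [0, 0, 0]], [[0, 0, 0], [0, 0, 0]], [[0, 0, 0], [0, 0, 0]], [[0, 0, 0], [0, 0, 0]], [[0, 0, 0], [0, 0, 0]], [[0, 0, 0], [0, 0, 0]], [[0, 0, 0], [0, 0, 0]], [[0, 0, 0], [0, 0, 0]], [[0, 0, 0], [0, 0, 0]], [[0, 0, 0], [0, 0, 0]]], "fingers": -1}}

```text
time_s: 16.85
position: [595.0, 107.1, 65.7]
eef_rot: [-2.0, -2.422, -0.0]
contact_force: [-0.2, -0.3, -0.5]
finger_gap: 85.6
gripper_force: 0.0
```

Request:
{"api": "servo_tool", "payload": {"commands": [[[0, 0, -0.1], [0, 0, 0]], [[0, 0, -0.25], [0, 0, 0]], [[0, 0, -0.3], [0, 0, 0]], [[0, 0, -0.3], [0, 0, 0]], [[0, 0, -0.15], [0, 0, 0]], [[0, 0, 0], [0, 0, 0]], [[0, 0, 0], [0, 0, 0]], [[0, 0, 0], [0, 0, 0]]]}}

```text
time_s: 17.65
position: [594.3, 107.1, 174.9]
eef_rot: [-2.0, -2.422, 0.002]
contact_force: [-0.2, 0.4, -1.0]
finger_gap: 85.5
gripper_force: 0.0
```

```bash
python3 -c "
from h import *
f=wrist('w4');go('a',150)
print(proj(f,[*T['dw'],12.6]),proj(f,[*T['dw'],89]),proj(f,[*T['a'],65]))"
```

```text
t 17.7 p [594.3 107.  174.7] shift [-0.003 -1.149  0.249] turn [-0.002  0.     0.001] F [ 0.4 -0.1 -0.1] gap 85.4 grip 0.0
q [-0.52  0.49  0.37  1.74 -0.21  0.95  0.12]
[327.33467171 190.34392912] [327.43397111 217.89153532] [193.66376678 207.711511  ]
```

View pics/w4.png

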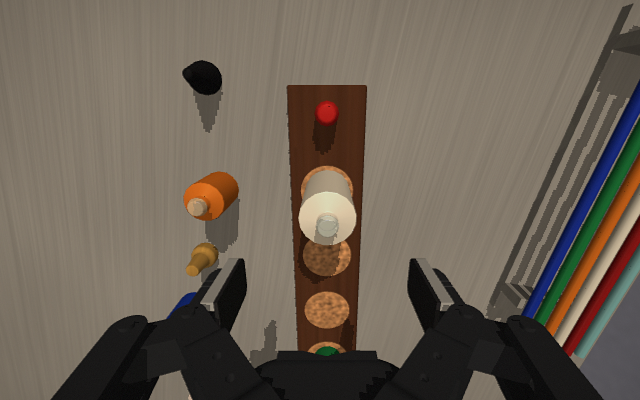

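The white bottle stands centred on disc a, with its shoulder at (327.5,218) as predicted. The amber stopper is at (198,207).

```bash
python3 -c "
from h import *
f=pickle.load(open('w4.pkl','rb'));print(ray(f,(198,207),63))"
```

```text
[484.34206062  85.47959178  63.        ]
```

Request:
{"api": "servo_tool", "payload": {"commands": [[[0, -0.15, 0], [0, 0, 0]], [[0, -0.3, 0.05], [0, 0, 0]], [[0, -0.35, 0.1], [0, 0, 0]], [[0, -0.25, 0.1], [0, 0, 0]], [[0, -0.08, 0], [0, 0, 0]], [[0, 0, 0.2], [0, 0, 0]], [[0, 0, 0.25], [0, 0, 0]], [[0, 0, 0.1], [0, 0, 0]], [[0, 0, 0], [0, 0, 0]], [[0, 0, 0], [0, 0, 0]]]}}

```text
time_s: 18.7
position: [484.7, 85.7, 96.1]
eef_rot: [2.001, 2.422, -0.0]
contact_force: [-0.1, 0.1, 0.1]
finger_gap: 85.7
gripper_force: 0.0
```

```bash
python3 -c "
from h import *
T['a']=(483.5,85.2)
go('a',34)"
```

```text
t 18.7 p [484.7  85.7  96.1] shift [-0.003 -0.012  0.621] turn [0.    0.    0.001] F [-0.1  0.1  0.1] gap 85.7 grip 0.0
q [-0.53  0.44  0.33  2.09 -0.23  0.65  0.14]
```

Request:
{"api": "servo_tool", "payload": {"commands": [[[0, 0, 0.1], [0, 0, 0]], [[0, 0, 0.2], [0, 0, 0]], [[0, 0, 0.2], [0, 0, 0]], [[0, 0, 0.12], [0, 0, 0]], [[0, 0, 0], [0, 0, 0]], [[0, 0, 0], [0, 0, 0]]]}}

```text
time_s: 19.3
position: [484.3, 85.7, 34.0]
eef_rot: [2.001, 2.422, 0.0]
contact_force: [0.2, -0.2, -0.5]
finger_gap: 85.5
gripper_force: 0.0
```

Request:
{"api": "servo_tool", "payload": {"commands": [[[0, 0, 0], [0, 0, 0]], [[0, 0, 0], [0, 0, 0]], [[0, 0, 0], [0, 0, 0]], [[0, 0, 0], [0, 0, 0]], [[0, 0, 0], [0, 0, 0]], [[0, 0, 0], [0, 0, 0]], [[0, 0, 0], [0, 0, 0]], [[0, 0, 0], [0, 0, 0]], [[0, 0, 0], [0, 0, 0]], [[0, 0, 0], [0, 0, 0]]], "fingers": 1, "newtons": 25}}

```text
time_s: 20.3
position: [484.3, 85.9, 34.3]
eef_rot: [2.0, 2.422, 0.001]
contact_force: [-1.5, -0.2, 6.3]
finger_gap: 37.4
gripper_force: 24.6
```

```bash
python3 -c "
from h import *
go('da',130)"
```

```text
t 20.3 p [484.3  85.9  34.3] shift [-1.499  1.128 -0.957] turn [ 0.001 -0.     0.001] F [-1.5 -0.2  6.3] gap 37.4 grip 24.6
q [-0.49  0.54  0.27  2.12 -0.29  0.51  0.19]
```

Request:
{"api": "servo_tool", "payload": {"commands": [[[0, 0, -0.1], [0, 0, 0]], [[0, 0, -0.25], [0, 0, 0]], [[0, 0, -0.3], [0, 0, 0]], [[-0.1, 0.075, -0.25], [0, 0, 0]], [[-0.25, 0.19, -0.06], [0, 0, 0]], [[-0.35, 0.26, 0], [0, 0, 0]], [[-0.35, 0.26, 0], [0, 0, 0]], [[-0.3, 0.225, 0], [0, 0, 0]], [[-0.15, 0.118, 0.05], [0, 0, 0]], [[0, 0, 0.2], [0, 0, 0]]]}}

```text
time_s: 21.3
position: [626.6, -43.9, 107.0]
eef_rot: [2.001, 2.414, 0.003]
contact_force: [0.8, 0.2, -1.5]
finger_gap: 37.1
gripper_force: 25.4
```

Request:
{"api": "servo_tool", "payload": {"commands": [[[0, 0, 0.2], [0, 0, 0]], [[0, 0, 0.15], [0, 0, 0]], [[0, 0, 0.05], [0, 0, 0]], [[0, 0, 0], [0, 0, 0]], [[0, 0, 0], [0, 0, 0]]]}}

```text
time_s: 21.8
position: [623.6, -40.2, 65.5]
eef_rot: [2.0, 2.422, 0.001]
contact_force: [-1.1, -0.7, -0.1]
finger_gap: 37.3
gripper_force: 25.4
```

```bash
python3 -c "
from h import *
go('da',46.3)"
```

```text
t 21.8 p [623.6 -40.2  65.5] shift [ 0.002 -0.003  0.192] turn [0.001 0.    0.001] F [-1.1 -0.7 -0.1] gap 37.3 grip 25.4
q [-0.24  0.65  0.32  1.78 -0.28  0.76  0.42]
```

Request:
{"api": "servo_tool", "payload": {"commands": [[[0, 0, 0.04], [0, 0, 0]], [[0, 0, 0.06], [0, 0, 0]], [[0, 0, 0.04], [0, 0, 0]], [[0, 0, 0.02], [0, 0, 0]], [[0, 0, 0.01], [0, 0, 0]], [[0, 0, 0.01], [0, 0, 0]], [[0, 0, 0.01], [0, 0, 0]], [[0, 0, 0.005], [0, 0, 0]], [[0, 0, 0], [0, 0, 0]], [[0, 0, 0], [0, 0, 0]]]}}

```text
time_s: 22.8
position: [623.2, -40.3, 46.3]
eef_rot: [2.0, 2.422, 0.001]
contact_force: [-4.4, -0.2, 10.1]
finger_gap: 37.2
gripper_force: 26.6
```

Contact again; release and rise, then look for the blue bottle.

Request:
{"api": "servo_tool", "payload": {"commands": [[[0, 0, 0], [0, 0, 0]], [[0, 0, 0], [0, 0, 0]], [[0, 0, 0], [0, 0, 0]], [[0, 0, 0], [0, 0, 0]], [[0, 0, 0], [0, 0, 0]], [[0, 0, 0], [0, 0, 0]], [[0, 0, 0], [0, 0, 0]], [[0, 0, 0], [0, 0, 0]], [[0, 0, 0], [0, 0, 0]], [[0, 0, 0], [0, 0, 0]]], "fingers": -1}}

```text
time_s: 23.8
position: [623.2, -40.2, 45.2]
eef_rot: [2.0, 2.422, 0.0]
contact_force: [0.6, -0.0, 0.4]
finger_gap: 85.1
gripper_force: 0.0
```

Request:
{"api": "servo_tool", "payload": {"commands": [[[0, 0, -0.1], [0, 0, 0]], [[0, 0, -0.25], [0, 0, 0]], [[0, 0, -0.3], [0, 0, 0]], [[0, 0, -0.3], [0, 0, 0]], [[0, 0, -0.15], [0, 0, 0]], [[0, 0, 0], [0, 0, 0]], [[0, 0, 0], [0, 0, 0]], [[0, 0, 0], [0, 0, 0]]]}}

```text
time_s: 24.6
position: [622.3, -40.0, 153.9]
eef_rot: [-1.999, -2.421, 0.002]
contact_force: [0.5, -0.7, 0.2]
finger_gap: 85.8
gripper_force: 0.0
```

```bash
python3 -c "
from h import *
T['b']=(463.5,-74.5)
f=wrist('w5');go('b',150)
print(proj(f,[*T['da'],12.6]),proj(f,[*T['da'],59]),proj(f,[*T['b'],80]))"
```

```text
t 24.65 p [622.3 -40.1 153.8] shift [-0.037 -1.625  0.042] turn [-0.003 -0.     0.001] F [-1.   0.5  0.2] gap 85.4 grip 0.0
q [-0.27  0.54  0.37  1.71 -0.24  0.93  0.38]
[327.81587513 196.48281643] [327.92644412 213.73890502] [109.80330494 228.43773699]
```

View pics/w5.png

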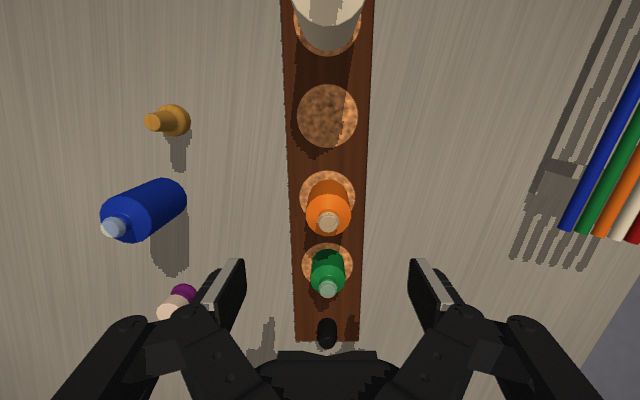

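The amber bottle is on disc c and the green one behind it on d. The blue stopper at (113,228) is within 2 mm of the prediction.

Request:
{"api": "servo_tool", "payload": {"commands": [[[0, -0.15, 0], [0, 0, 0]], [[-0.01, -0.35, 0], [0, 0, 0]], [[-0.01, -0.4, 0], [0, 0, 0]], [[-0.01, -0.35, 0], [0, 0, 0]], [[-0.01, -0.25, 0], [0, 0, 0]], [[0, -0.11, 0.05], [0, 0, 0]], [[0, 0, 0.2], [0, 0, 0]], [[0, 0, 0.15], [0, 0, 0]], [[0, 0, 0], [0, 0, 0]], [[0, 0, 0], [0, 0, 0]]]}}

```text
time_s: 25.65
position: [466.1, -74.6, 114.9]
eef_rot: [-2.0, -2.422, 0.001]
contact_force: [-0.1, -0.0, -0.4]
finger_gap: 85.3
gripper_force: 0.0
```

```bash
python3 -c "
from h import *
T['b']=(464.5,-74.5)
go('b',43)"
```

```text
t 25.65 p [466.1 -74.6 114.9] shift [ 0.004 -0.015  0.719] turn [-0.001  0.     0.001] F [-0.1 -0.  -0.4] gap 85.3 grip 0.0
q [-0.24  0.38  0.37  2.12 -0.22  0.68  0.46]
```

Request:
{"api": "servo_tool", "payload": {"commands": [[[0, -0.01, 0.1], [0, 0, 0]], [[0, 0, 0.25], [0, 0, 0]], [[0, 0, 0.2], [0, 0, 0]], [[0, 0, 0.12], [0, 0, 0]], [[0, 0, 0.05], [0, 0, 0]], [[0, 0, 0], [0, 0, 0]], [[0, 0, 0], [0, 0, 0]]]}}

```text
time_s: 26.35
position: [465.3, -74.9, 43.7]
eef_rot: [2.0, 2.422, 0.001]
contact_force: [-0.7, 0.1, -0.2]
finger_gap: 85.4
gripper_force: 0.0
```

Request:
{"api": "servo_tool", "payload": {"commands": [[[0, 0, 0], [0, 0, 0]], [[0, 0, 0], [0, 0, 0]], [[0, 0, 0], [0, 0, 0]], [[0, 0, 0], [0, 0, 0]], [[0, 0, 0], [0, 0, 0]], [[0, 0, 0], [0, 0, 0]], [[0, 0, 0], [0, 0, 0]], [[0, 0, 0], [0, 0, 0]], [[0, 0, 0], [0, 0, 0]], [[0, 0, 0], [0, 0, 0]]], "fingers": 1, "newtons": 26}}

```text
time_s: 27.35
position: [465.1, -74.7, 43.7]
eef_rot: [2.0, 2.422, 0.001]
contact_force: [-2.2, 0.7, 6.5]
finger_gap: 41.1
gripper_force: 25.5
```

```bash
python3 -c "
from h import *
go('db',175)"
```

```text
t 27.35 p [465.1 -74.7  43.7] shift [ 0.791  1.619 -1.312] turn [ 0.001 -0.     0.001] F [-2.2  0.7  6.5] gap 41.1 grip 25.5
q [-0.18  0.51  0.3   2.17 -0.3   0.5   0.54]
```

Request:
{"api": "servo_tool", "payload": {"commands": [[[0, 0, -0.1], [0, 0, 0]], [[0, 0, -0.25], [0, 0, 0]], [[0, 0, -0.3], [0, 0, 0]], [[0, 0, -0.3], [0, 0, 0]], [[0.05, 0.1, -0.25], [0, 0, 0]], [[0.13, 0.27, -0.11], [0, 0, 0]], [[0.18, 0.37, 0], [0, 0, 0]], [[0.18, 0.37, 0], [0, 0, 0]], [[0.15, 0.31, 0], [0, 0, 0]], [[0.1, 0.2, 0], [0, 0, 0]]]}}

```text
time_s: 28.35
position: [610.6, 35.8, 174.7]
eef_rot: [1.998, 2.424, 0.001]
contact_force: [-0.1, 0.1, -0.8]
finger_gap: 41.5
gripper_force: 26.6
```

Request:
{"api": "servo_tool", "payload": {"commands": [[[0, 0, 0], [0, 0, 0]], [[0, 0, 0], [0, 0, 0]], [[0, 0, 0], [0, 0, 0]], [[0, 0, 0], [0, 0, 0]]]}}

```text
time_s: 28.75
position: [608.2, 32.4, 174.5]
eef_rot: [-2.002, -2.421, 0.0]
contact_force: [0.2, -0.5, -0.9]
finger_gap: 41.6
gripper_force: 26.7
```

```bash
python3 -c "
from h import *
go('db',55.7)"
```

```text
t 28.75 p [608.2  32.4 174.5] shift [0.01  0.01  1.188] turn [-0.     0.    -0.001] F [ 0.2 -0.5 -0.9] gap 41.6 grip 26.7
q [-0.4   0.5   0.38  1.73 -0.22  0.96  0.25]
```

Request:
{"api": "servo_tool", "payload": {"commands": [[[0.01, 0.01, 0.1], [0, 0, 0]], [[0, 0, 0.2], [0, 0, 0]], [[0, 0, 0.2], [0, 0, 0]], [[0, 0, 0.2], [0, 0, 0]], [[0, 0, 0.15], [0, 0, 0]], [[0, 0, 0.12], [0, 0, 0]], [[0, 0, 0.08], [0, 0, 0]], [[0, 0, 0.04], [0, 0, 0]], [[0, 0, 0.02], [0, 0, 0]], [[0, 0, 0], [0, 0, 0]]]}}

```text
time_s: 29.75
position: [610.0, 34.6, 63.5]
eef_rot: [2.0, 2.422, 0.001]
contact_force: [0.6, 0.1, -0.7]
finger_gap: 41.9
gripper_force: 26.7
```

Request:
{"api": "servo_tool", "payload": {"commands": [[[0, 0, 0.02], [0, 0, 0]], [[0, 0, 0.02], [0, 0, 0]], [[0, 0, 0.015], [0, 0, 0]], [[0, 0, 0.01], [0, 0, 0]], [[0, 0, 0.005], [0, 0, 0]], [[0, 0, 0.005], [0, 0, 0]], [[0, 0, 0], [0, 0, 0]], [[0, 0, 0], [0, 0, 0]]]}}

```text
time_s: 30.55
position: [609.8, 34.6, 55.8]
eef_rot: [-2.0, -2.422, -0.0]
contact_force: [0.7, -0.0, 1.9]
finger_gap: 41.6
gripper_force: 26.8
```

```bash
python3 -c "
from h import *
go('db',55.7)"
```

```text
t 30.55 p [609.8  34.6  55.8] shift [-0.009 -0.01   0.001] turn [ 0.    -0.     0.001] F [ 0.7 -0.   1.9] gap 41.6 grip 26.8
q [-0.36  0.65  0.32  1.82 -0.29  0.72  0.31]
```

Request:
{"api": "servo_tool", "payload": {"commands": [[[0, 0, 0.005], [0, 0, 0]], [[0, 0, 0], [0, 0, 0]], [[0, 0, 0], [0, 0, 0]]]}}

```text
time_s: 30.85
position: [609.8, 34.6, 55.8]
eef_rot: [-2.0, -2.422, -0.001]
contact_force: [-2.6, 0.3, 7.5]
finger_gap: 41.5
gripper_force: 27.3
```

Request:
{"api": "servo_tool", "payload": {"commands": [[[0, 0, 0], [0, 0, 0]], [[0, 0, 0], [0, 0, 0]], [[0, 0, 0], [0, 0, 0]], [[0, 0, 0], [0, 0, 0]], [[0, 0, 0], [0, 0, 0]], [[0, 0, 0], [0, 0, 0]], [[0, 0, 0], [0, 0, 0]], [[0, 0, 0], [0, 0, 0]], [[0, 0, 0], [0, 0, 0]], [[0, 0, 0], [0, 0, 0]]], "fingers": -1}}

```text
time_s: 31.85
position: [609.8, 34.6, 55.2]
eef_rot: [2.0, 2.422, 0.0]
contact_force: [0.7, -0.1, 0.5]
finger_gap: 85.1
gripper_force: 0.0
```

Request:
{"api": "servo_tool", "payload": {"commands": [[[0, 0, -0.1], [0, 0, 0]], [[0, 0, -0.25], [0, 0, 0]], [[0, 0, -0.3], [0, 0, 0]], [[0, 0, -0.3], [0, 0, 0]], [[0, 0, -0.3], [0, 0, 0]], [[0, -0.1, -0.2], [0, 0, 0]], [[0, -0.3, -0.1], [0, 0, 0]], [[0, -0.4, 0], [0, 0, 0]], [[0, -0.4, 0], [0, 0, 0]], [[0, -0.3, 0], [0, 0, 0]]]}}

```text
time_s: 32.85
position: [460.1, 5.6, 210.7]
eef_rot: [-2.001, -2.422, -0.0]
contact_force: [0.9, -0.1, 0.1]
finger_gap: 85.1
gripper_force: 0.0
```

```bash
python3 -c "
from h import *
go('db',200)
from station import ctrl
import cv2
f=ctrl.grab_frame('scene');f2=ctrl.grab_frame('top')
r=lambda a:cv2.resize(a[...,::-1],(800,300),interpolation=cv2.INTER_CUBIC)
cv2.imwrite('pics/end.png',np.vstack([r(f['color'][170:275,185:465]),r(f2['color'][130:235,185:465])]))
Hs=dict(dw=107,db=92,da=77,dg=62)
for k,z in Hs.items():
    p=proj(f,[*T[k],z-4]);q=proj(f,[*T[k],12]);m=800/280,300/105
    print(k,((p-[185,170])*m).round(),((q-[185,170])*m).round())
"
```

```text
t 32.85 p [460.1   5.6 210.7] shift [-0.007  1.515  0.107] turn [-0.    -0.001  0.001] F [ 0.9 -0.1  0.1] gap 85.1 grip 0.0
q [-0.48  0.21  0.42  2.04 -0.11  0.91  0.19]
dw [574.  91.] [558. 207.]
db [444. 103.] [439. 198.]
da [320. 115.] [322. 190.]
dg [201. 126.] [207. 182.]
```

View pics/end.png

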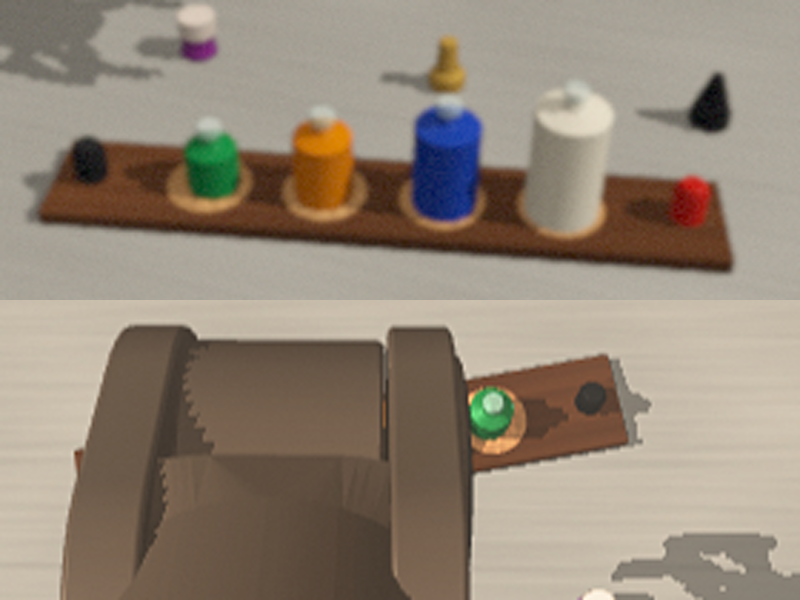

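All four bottles stand upright on their discs in the right order. The green one is the furthest off, about 4 mm from centre, which is within tolerance. The arm is clear, so I let it settle and hand in.

Request:
{"api": "servo_tool", "payload": {"commands": [[[0, 0, 0], [0, 0, 0]], [[0, 0, 0], [0, 0, 0]], [[0, 0, 0], [0, 0, 0]], [[0, 0, 0], [0, 0, 0]], [[0, 0, 0], [0, 0, 0]]]}}

```text
time_s: 33.45
position: [462.8, 6.2, 210.0]
eef_rot: [-2.0, -2.422, 0.001]
contact_force: [-0.4, 0.6, 0.1]
finger_gap: 85.6
gripper_force: 0.0
```

```bash
python3 -c "
from station import ctrl
print(ctrl.sign_off())"
```

```text
the job is handed in; nothing more can be done
None
```

I handed the job in at about 33 s: white, blue, amber and green stand upright on their discs in that order from the red post, all released; the hand-in returned no verdict.

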